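# Put the washed food press back together

## Task

The white top plate of the food press is drying in the blue dish rack, caught crosswise under the rack's two hold-down strips: take it by its upright grip, turn it until it passes lengthwise through the gap between the strips, and lift it out. Then lower it gently, keeping it level, over both guide pins of the white press base until it rests flat on the base, and let go. Leave the bowls, the tumbler and the dish brush where they are.

Things in the scene. Friction and masses are not known exactly. Their poses are not given: they have to be found in the camera images.
- press_plate: White plastic top plate of the press, loose, 0.17-0.33 kg: 180 (its x) x 60 (y) x 12 mm thick, two through holes 15 mm wide at x = +70 and -70 mm, a square upright grip at its centre. Origin: centre of the underside; z up. Either end fits either pin. At first it lies flat on the rack's floor, its x 55 to 125 degrees from the rack's x, both ends under the strips, the grip standing up between them.
- plate_grip (a point): Where to hold the top plate's grip, on its axis 67 mm above the plate's underside. The grip is a solid bar 22 x 22 mm, sides along the plate's x and y, reaching up to 82 mm above the underside.
- rack: Blue plastic dish rack, fixed. Origin: on the table under the centre of its square drying bay: 240 mm outside, 228 mm inside, floor 8 mm above the table, walls 61 mm high. Two hold-down strips run over the bay along the rack's x. On the rack's +y side a narrow bay (y 120 to 240 mm) holds three steel plates wedged upright (fixed), up to 186 mm above the table.
- gap (a point): Centre of the gap between the two hold-down strips, at their top face, 44 mm above the rack's origin. The gap is 86 mm wide (y) and runs along the rack's x through the whole bay. Strips 14 mm wide, 8 mm thick, underside 36 mm above the table. Beneath them the top plate can be turned freely about the middle of the bay.
- press_base: White plastic base of the press, fixed: block 190 (its x) x 84 (y) x 24 mm high, with two upright steel guide pins 12 mm in diameter at x = +70 and -70 mm, y = 0. Pins rise 40 mm above the block's top; their upper 12 mm taper to 5 mm. Origin: centre of the underside, on the table. Once seated, the top plate's underside lies on the block's top, 24 mm above this origin.
- bowl_a: White melamine bowl with a green rim, 106 mm across, 45 mm high, loose, a bystander. Origin: centre of the underside.
- bowl_b: A second bowl like the first, a bystander. Origin: centre of the underside.
- tumbler: Steel tumbler, 68 mm across, 100 mm high, loose, a bystander. Origin: centre of the underside.
- brush: Dish brush with a round head, 190 mm long, lying between the rack and the press base, loose, a bystander. Origin: under its middle.
There are look-alikes about, which are no part of the job. Leave any purple or red look-alike of the press_plate alone. What is shaped like the press_base but yellow is not meant.

How it is judged:
On the way, in this order (a step that is already met when the one before it is completed fails the run):
1. the top plate is lifted out of the rack (height (world z) of press_plate above 0.075 m), for 0.1 s.
2. the top plate is over both guide pins, level, and not yet down (x of press_plate in the frame of press_base between -0.004 and 0.004 m and y of press_plate in the frame of press_base between -0.004 and 0.004 m and angle between the x axis of press_plate and the x axis of press_base, either way round below 0.06 rad and z of press_plate in the frame of press_base between 0.028 and 0.062 m and angle between press_plate's own z axis and vertical below 0.12 rad), for 0.1 s.
At the end, for the whole second after the job is handed in: The top plate is over both pins of the base and rests flat on it: underside within 3 mm of the block's top, centred within 4 mm, tilted less than 0.04 rad, long axes within 0.06 rad (either way round), released and at rest (x of press_plate in the frame of press_base between -0.004 and 0.004 m and y of press_plate in the frame of press_base between -0.004 and 0.004 m and angle between the x axis of press_plate and the x axis of press_base, either way round below 0.06 rad and z of press_plate in the frame of press_base between 0.021 and 0.027 m and angle between press_plate's own z axis and vertical below 0.04 rad and linear speed of press_plate below 0.02 m/s); the robot touches nothing.
It fails at once if the top plate is dropped onto the base (faster than 0.35 m/s while over the pins and below their tips) (horizontal distance between press_plate and press_base below 0.02 m and z of press_plate in the frame of press_base below 0.06 m and linear speed of press_plate above 0.35 m/s).
It fails at once if the top plate tips more than 0.2 rad (11 degrees) while it is on the pins (horizontal distance between press_plate and press_base below 0.02 m and z of press_plate in the frame of press_base below 0.06 m and angle between press_plate's own z axis and vertical above 0.2 rad).
It fails at once if a bowl, the tumbler or the brush is moved more than 30 mm (distance of any of bowl_a, bowl_b, tumbler, brush from where it was at the start of the episode above 0.03 m).
It also fails if it takes over 51 s, if anything falls off the work surface, if the arm or the gripper's body presses on something with over 40 N, if the wrist force passes 120 N, or if a joint passes its speed limit or range.

## Robot

A 6-joint arm with a two-finger parallel gripper is mounted at the origin on the work surface. World frame = base frame: x ahead of the robot, y to its left, z up, the work surface at z = 0. Lengths are in m, angles in rad, forces in N, time in s.
With the tool pointing down it reaches from about 0.35 to 0.925 m from the base axis. Payload 6.4 kg.
Tool frame: the origin (TCP) lies midway between the tips of the shut fingers; the grasp point (between the pads) lies 19 mm behind it; z points along the fingers, y is the direction in which the jaws open and shut (so a half turn about z gives the same grasp; the last joint's range is limited). The gripper opens to 94 mm and grips with 3 to 60 N. Pads are 16 mm wide; open, the fingers measure 119 mm over their backs; the gripper's body (75 mm by 177 mm) begins 78 mm behind the grasp point.
Start: joints at [1.165, 0.245, 1.558, -0, 1.339, -0.174], TCP at [0.149, 0.633, 0.205] pointing down, gripper open.
Joint ranges: [-3.13, 3.13], [-1.02, 2.26], [0.13, 2.54], [-0.95, 4.09], [0.21, 2.88], [-2.74, 2.74]. Speed limits (rad/s): [2.57, 2.57, 3.14, 3.14, 3.14, 3.14].

## Interface

Orientations are given as a 3x3 rotation matrix whose columns are the frame's x, y, z axes.
In Python, from workcell import bot gives the robot as it stands.
- The arm moves only by the tool drive_tool, never from a script. Its argument "targets" is a list that holds one entry, the list of rows, each a list of 4 numbers: the shift along the world's x, y, z in cm, then the turn about the world's z in degrees. In form: [[[x, y, z, turn], ...]]. A call has 1 to 5 rows; each row is the pose to reach, as a shift and turn from the pose commanded when the call began; what a row does not reach only later rows make up. A row lasts 1/8 s, in which the tool goes at most 62.5 mm and 10.7 degrees, less where a joint would pass 70% of its speed; a pose out of reach is approached as far as the arm can. A call with a gripper value outside its range is refused whole. "jaw" is the opening, from 0 (shut) to 1 (fully open), set as the call begins (left out, the last holds). The fingers move at their own pace and stop on an object; "squeeze" is the grip in N (left out, the last holds). Time passes only in rows, so rows that repeat a pose let the fingers close. It gives the time, the measured TCP pose, the force and the opening at its end, in the units of the state.
- bot.read_state(): the state, without advancing time (a new reading comes with each control period).
- bot.read_camera(name): name is "side" or "top" or "wrist"; returns a dict with "image" (384x512x3 uint8, red, green, blue), "vfov" (degrees; the focal length in pixels is half the picture's height over the tangent of half this angle, whatever the lens; pixels are square), "cx", "cy" (the principal point, pixels), "origin" and "rotation" of the camera in the world. Camera axes: x right, y down, z forward; pixel columns grow to the right and rows downward; lengths in m; the calibration is good to about 2 mm. The wrist camera is an equidistant fisheye: a pixel r from the principal point sees the ray r / f radians off the axis. A picture is of the moment at which its call begins. There is no depth.
- bot.finish_job(): hands the job in, once; it reports no verdict.
Trained networks look in a picture, given as the dict that the camera call returned (one of the last four; its "shot" number tells which), for a name from the list of things; names that differ only in an ending like _2 or _b are one class to them, and where a whole thing is asked for, a point or a joint stands for the part that bears it (a point fixed in the world has none). Each returns a list of dicts, best first, with "conf" (0 to 1); they miss things now and then, are a little off and sometimes report something else, mostly with a low value. They report only what shows in the picture. A call takes as long as a camera call. They do not tell look-alikes from the thing itself.
- bot.recognise(picture, query): "xy" ([column, row] in pixels, amid what is visible of it).
- bot.landmark_of(picture, query): "xy" ([column, row] in pixels: a listed point, or the origin of a listed thing).
The state is a dict: "time_s": time; "joints": joint angles; "dq": joint speeds; "joint_torque": joint torques, N m; "tcp_pos": TCP position; "tool_rot": TCP orientation; "wrist_force": force on the tool from outside, world axes, zero at the start; "wrist_torque": the same for the moment, N m; "grip_width": finger opening in m.
Only numpy, scipy, OpenCV 4.12 (cv2) and the standard library are available. Lean on these libraries where they do the work, as an engineer would, in place of code of your own. Each camera call takes 0.05 s, during which the arm holds its last target.

## Working session

There is one attempt and no reset: what is moved stays moved. The work goes in short steps, Python scripts to look and compute and a tool call to move; the robot and the scene stay as the last step left them, time stands still between calls to the robot, and variables do not carry over. Pictures are saved under pics/ and viewed, and the job is handed in when it is done.

Besides the shell and the picture viewer there is one more tool, called after "Call:" by a JSON object that holds its "name" and its "arguments", one argument or row to a line. drive_tool: Moves the arm, as the interface text tells. Its arguments: {"type":"object","properties":{"targets":{"type":"array"},"jaw":{"type":"number"},"squeeze":{"type":"number"}},"required":["targets"]}

```bash
ls; mkdir -p pics; cat > h.py <<'E'
import numpy as np, cv2, pickle
from workcell import bot
def snap(name,fn):
    p=bot.read_camera(name); cv2.imwrite('pics/'+fn,cv2.cvtColor(p['image'],cv2.COLOR_RGB2BGR)); pickle.dump(p,open('pics/'+fn+'.pkl','wb')); return p
def ray(p,xy):
    f=p['image'].shape[0]/2/np.tan(np.radians(p['vfov'])/2)
    d=np.array([xy[0]-p['cx'],xy[1]-p['cy']],float)
    if p.get('fish'):
        r=np.linalg.norm(d);t=r/f; v=np.r_[d/max(r,1e-9)*np.sin(t),np.cos(t)]
    else: v=np.r_[d/f,1.]
    return np.array(p['rotation'])@v
def at(p,xy,z):
    o=np.array(p['origin']);r=ray(p,xy);return o+r*(z-o[2])/r[2]
def proj(p,X):
    f=p['image'].shape[0]/2/np.tan(np.radians(p['vfov'])/2)
    c=np.array(p['rotation']).T@(np.array(X)-np.array(p['origin']))
    if p.get('fish'):
        r=np.hypot(c[0],c[1]);t=np.arctan2(r,c[2]);return np.array([p['cx']+f*t*c[0]/r,p['cy']+f*t*c[1]/r])
    return np.array([p['cx']+f*c[0]/c[2],p['cy']+f*c[1]/c[2]])
E
python3 - <<'E'
from h import *
for n in ['side','top','wrist']:
    p=snap(n,n+'0.png'); print(n,[ (k,np.round(v,3).tolist()) for k,v in p.items() if k not in('image','name')])
    for q in ['press_plate','plate_grip','gap','rack','press_base','brush','tumbler','bowl_a']:
        print(q,[(np.round(d['xy']).tolist(),round(d['conf'],2)) for d in bot.landmark_of(p,q)])
print(bot.read_state())
E
```

```text
pics
side [('vfov', 51.188), ('cx', 250.968), ('cy', 187.591), ('origin', [-0.129, -0.677, 1.02]), ('rotation', [[0.686, -0.539, 0.489], [-0.728, -0.506, 0.462], [-0.002, -0.673, -0.74]]), ('shot', 1)]
press_plate [([183.0, 157.0], 0.95), ([113.0, 195.0], 0.81), ([231.0, 257.0], 0.58)]
plate_grip [([229.0, 240.0], 0.88), ([180.0, 143.0], 0.66), ([103.0, 181.0], 0.6)]
gap [([182.0, 148.0], 0.66), ([338.0, 187.0], 0.32)]
rack [([186.0, 158.0], 0.8)]
press_base [([290.0, 214.0], 0.92), ([288.0, 335.0], 0.65)]
brush [([222.0, 200.0], 0.72)]
tumbler [([334.0, 186.0], 0.79)]
bowl_a [([276.0, 147.0], 0.98), ([300.0, 167.0], 0.91)]
top [('vfov', 48.233), ('cx', 260.533), ('cy', 194.61), ('origin', [0.382, -0.089, 1.387]), ('rotation', [[-0.019, -0.997, 0.078], [-1.0, 0.018, -0.005], [0.003, -0.078, -0.997]]), ('shot', 2)]
press_plate [([156.0, 197.0], 0.96), ([144.0, 290.0], 0.77), ([291.0, 254.0], 0.6), ([264.0, 113.0], 0.53)]
plate_grip [([150.0, 196.0], 0.93), ([142.0, 294.0], 0.77), ([291.0, 252.0], 0.69)]
gap [([153.0, 194.0], 0.79)]
rack [([158.0, 196.0], 0.92)]
press_base [([374.0, 26
[... 572 characters left out ...]
.32709676e-06,
        1.33871521e+00, -1.74113567e-01]), 'dq': array([ 0.00037205,  0.00123991, -0.0002713 , -0.00232378,  0.00145985,
        0.00045353]), 'joint_torque': array([-2.91499700e-04, -4.15828550e+01, -3.14869273e+01,  6.85315649e-02,
        2.88652227e-02, -3.80326043e-06]), 'tcp_pos': array([0.14930085, 0.63262041, 0.20543779]), 'tool_rot': array([[-9.73264442e-01,  2.29687453e-01, -1.74497861e-05],
       [ 2.29687453e-01,  9.73264441e-01, -4.88072808e-05],
       [ 5.77283635e-06, -5.15103879e-05, -9.99999999e-01]]), 'wrist_force': array([-0.48509905, -0.84572293,  0.136086  ]), 'wrist_torque': array([0.02687997, 0.00868842, 0.00564774]), 'grip_width': 0.09362246276179749}
```

View pics/top0.png

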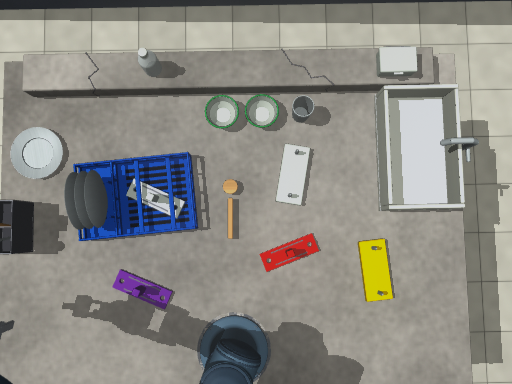

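View pics/side0.png

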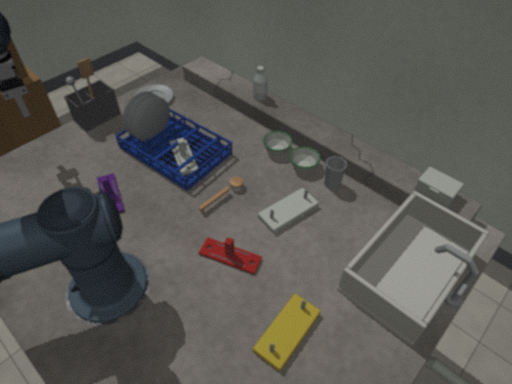

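```bash
python3 -c "
import cv2
a=cv2.imread('pics/top0.png');cv2.imwrite('pics/top0c.png',cv2.resize(a[130:270,80:230],None,fx=4.2,fy=4.2,interpolation=2))
cv2.imwrite('pics/top0d.png',cv2.resize(a[215:335,310:440],None,fx=5,fy=5,interpolation=2))
a=cv2.imread('pics/side0.png');cv2.imwrite('pics/side0c.png',cv2.resize(a[90:240,90:240],None,fx=4,fy=4,interpolation=2))
"
```

```text
(no output)
```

View pics/top0c.png

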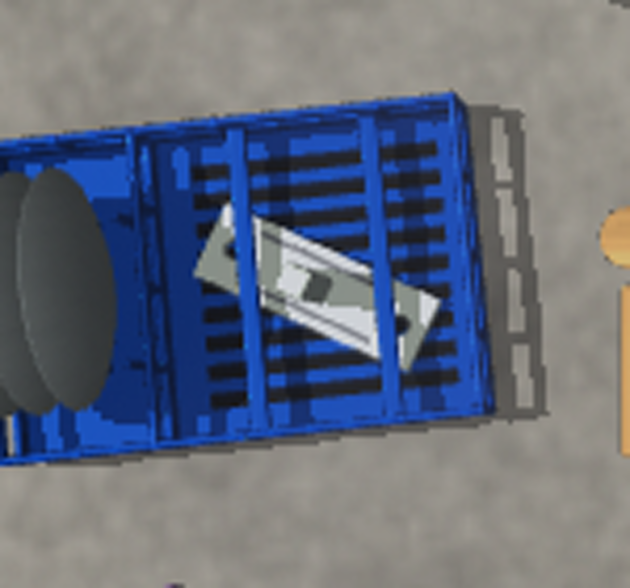

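View pics/top0d.png

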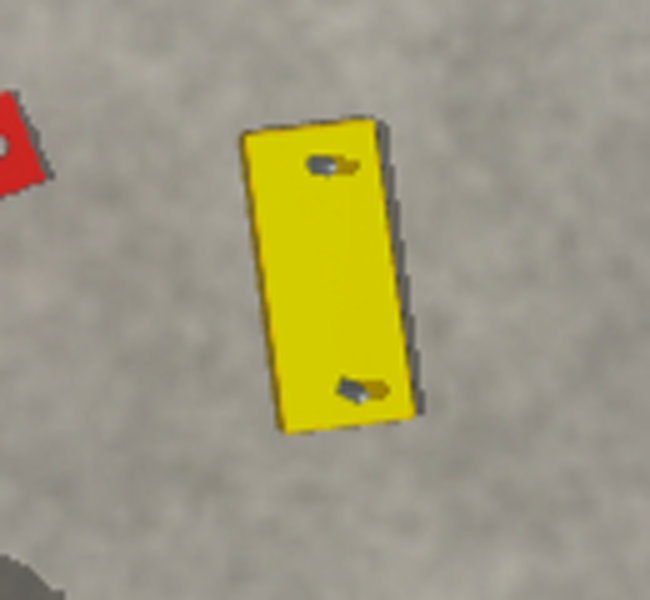

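View pics/side0c.png

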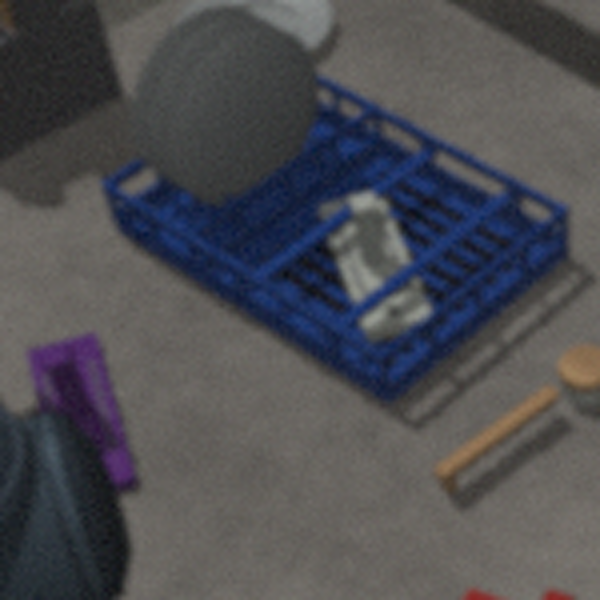

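```bash
python3 -c "
import cv2
a=cv2.imread('pics/top0.png')
cv2.imwrite('pics/top0e.png',cv2.resize(a[130:220,255:335],None,fx=6,fy=6,interpolation=2))
"
python3 - <<'E'
from h import *
p=pickle.load(open('pics/top0.png.pkl','rb'))
c=lambda x,y:(80+x/4.2-.4,130+y/4.2-.4)
P=[at(p,c(*q),.02) for q in [(228,203),(193,273),(440,297),(408,370)]]
print(np.round(P,3),np.mean(P,0)); d=(P[0]+P[1])-(P[2]+P[3]);print('plate ang',np.degrees(np.arctan2(d[1],d[0])))
S=[at(p,c(*q),.044) for q in [(235,130),(260,425),(368,118),(392,415)]]
print(np.round(S,3))
for i in (0,2):
  d=S[i]-S[i+1];print(np.degrees(np.arctan2(d[1],d[0])))
print('grip',at(p,c(318,288),.09), 'ctr gap',np.mean(S,0))
E
```

```text
[[0.549 0.31  0.02 ]
 [0.496 0.336 0.02 ]
 [0.474 0.148 0.02 ]
 [0.419 0.173 0.02 ]] [0.48460186 0.24183708 0.02      ]
plate ang 64.95030716085601
[[0.601 0.298 0.044]
 [0.38  0.278 0.044]
 [0.609 0.198 0.044]
 [0.385 0.18  0.044]]
5.003952173297862
4.457192405357232
grip [0.4775856 0.2242439 0.09     ] ctr gap [0.49374565 0.23856174 0.044     ]
```

View pics/top0e.png

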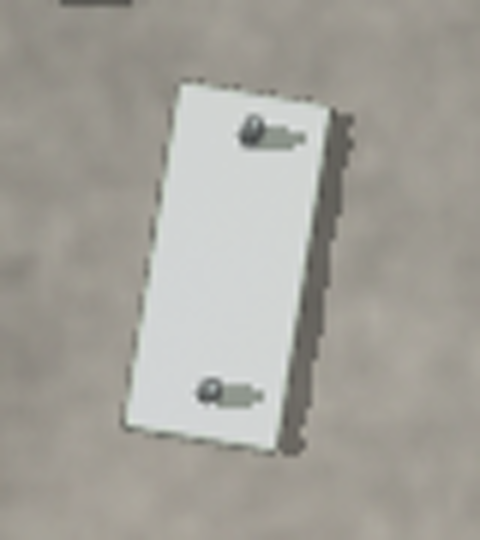

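```bash
python3 - <<'E'
from h import *
p=pickle.load(open('pics/top0.png.pkl','rb'))
c=lambda x,y:(255+x/6-.4,130+y/6-.4)
P=[at(p,c(*q),.024) for q in [(180,82),(330,106),(275,452),(125,427)]]
print(np.round(P,3),np.mean(P,0)); d=(P[0]+P[1])-(P[2]+P[3]);print('base ang',np.degrees(np.arctan2(d[1],d[0])))
for q in[(252,128),(208,389)]: print(at(p,c(*q),.06))
E
```

```text
[[ 0.652 -0.176  0.024]
 [ 0.637 -0.256  0.024]
 [ 0.452 -0.221  0.024]
 [ 0.467 -0.142  0.024]] [ 0.55220901 -0.19868697  0.024     ]
base ang -10.384255730913651
[ 0.61984197 -0.21027848  0.06      ]
[ 0.48373737 -0.18405449  0.06      ]
```

Call:
{"name": "drive_tool", "arguments": {
  "targets": [
    [[0, 0, 6, 0], [4, -5, 7, -3], [8, -10, 7, -6], [12, -15, 7, -9], [16, -20, 7, -12]]
  ]
}}

```text
time_s: 1.98
tcp_pos: [0.306, 0.4364, 0.2757]
tool_rot: [[-0.904, 0.428, 0.001], [0.428, 0.904, 0.001], [-0.0, 0.001, -1.0]]
wrist_force: [0.8, 0.5, 0.1]
grip_width: 0.0938
```

Call:
{"name": "drive_tool", "arguments": {
  "targets": [
    [[4, -4.5, 0, 0], [8, -9, 0, 0], [12.6, -13.5, 0, 0], [17.6, -19.1, 0, 0], [17.6, -19.1, 0, 0]]
  ]
}}

```text
time_s: 2.6
tcp_pos: [0.4828, 0.2445, 0.2754]
tool_rot: [[-0.902, 0.431, 0.0], [0.431, 0.902, -0.0], [-0.0, -0.0, -1.0]]
wrist_force: [0.2, 0.2, -0.8]
grip_width: 0.0938
```

```bash
python3 - <<'E'
from h import *
p=snap('wrist','w1.png')
for q in ['press_plate','plate_grip','gap','rack']:
        print(q,[(np.round(d['xy']).tolist(),round(d['conf'],2)) for d in bot.landmark_of(p,q)])
s=bot.read_state();print(s['tcp_pos'],s['time_s'],s['tool_rot'],s['joints'])
E
```

```text
press_plate [([201.0, 0.0], 0.95), ([22.0, 183.0], 0.9), ([256.0, 169.0], 0.72)]
plate_grip [([256.0, 181.0], 0.8)]
gap [([256.0, 183.0], 0.92)]
rack []
[0.48012434 0.24816816 0.27546709] 2.85 [[-9.04964977e-01  4.25485989e-01 -2.52671759e-04]
 [ 4.25485898e-01  9.04964988e-01  3.47202897e-04]
 [ 3.76389064e-04  2.06698191e-04 -9.99999908e-01]] [ 2.66975056e-01 -6.53290603e-02  1.76167199e+00  4.04739079e-04
  1.44540186e+00 -8.64373106e-01]
```

View pics/w1.png

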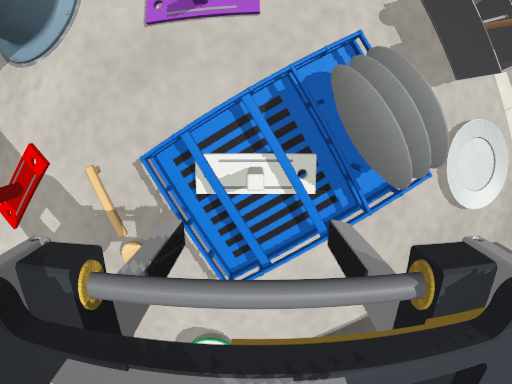

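```bash
sed -i "s/p=bot.read_camera(name);/p=bot.read_camera(name); p['fish']=(name=='wrist');/" h.py
python3 - <<'E'
from h import *
s=bot.read_state();print(s['tcp_pos'],s['time_s'],s['dq'])
p=pickle.load(open('pics/w1.png.pkl','rb'));print(p['origin'],p['rotation'])
a=cv2.imread('pics/w1.png');cv2.imwrite('pics/w1c.png',cv2.resize(a[80:240,170:350],None,fx=4.4,fy=3.75*4.4/3.75*.85,interpolation=2) if 0 else cv2.resize(a[95:230,175:350],None,fx=4.4,fy=4.4,interpolation=2))
E
```

```text
[0.48012434 0.24816816 0.27546709] 2.85 [ 0.00917552 -0.00293187 -0.00028039 -0.00279413  0.00084372 -0.00217706]
[0.4230813  0.27187553 0.45491114] [[ 0.43022998  0.8784059   0.20809912]
 [ 0.9027187  -0.41837288 -0.10031491]
 [-0.00105418  0.23101345 -0.97294999]]
```

View pics/w1c.png

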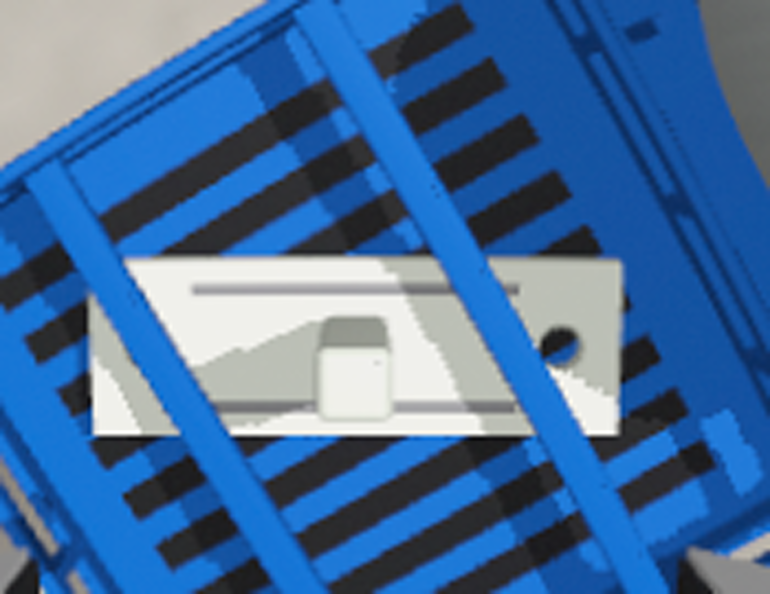

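```bash
python3 - <<'E'
from h import *
p=pickle.load(open('pics/w1.png.pkl','rb'));p['fish']=True
c=lambda x,y:(175+x/4.4-.4,95+y/4.4-.4)
P=[at(p,c(*q),.02) for q in [(88,257),(622,258),(620,434),(92,434)]]
print(np.round(P,4),np.mean(P,0)); d=P[1]+P[2]-P[0]-P[3];print(np.degrees(np.arctan2(d[1],d[0])),np.linalg.norm(d)/2)
G=[at(p,c(*q),.09) for q in [(318,345),(393,345),(392,420),(320,420)]]
print('grip',np.mean(G,0),np.linalg.norm(G[0]-G[1]),np.linalg.norm(G[0]-G[3]))
# strips edges: left strip centerline, right strip
S=[at(p,c(*q),.044) for q in [(48,180),(250,520),(335,30),(590,480)]]
for i in(0,2):
  d=S[i+1]-S[i];print(np.degrees(np.arctan2(d[1],d[0])))
print(np.round(S,4)); 
n=(S[1]-S[0]);n/=np.linalg.norm(n);nn=np.array([-n[1],n[0]]);print('gap width c-c',(S[2]-S[0])[:2]@nn,(S[3]-S[0])[:2]@nn,'plate', (np.mean(P,0)-S[0])[:2]@nn,nn)
E
```

```text
[[0.4159 0.1741 0.02  ]
 [0.4936 0.3364 0.02  ]
 [0.5492 0.3116 0.02  ]
 [0.4708 0.147  0.02  ]] [0.48236177 0.24227501 0.02      ]
64.46724538938723 0.1811228117234225
grip [0.48257099 0.24250974 0.09      ] 0.021143528821826317 0.02162926787463549
3.97331344728589
4.566557147122755
[[0.3883 0.179  0.044 ]
 [0.5164 0.1878 0.044 ]
 [0.3865 0.2811 0.044 ]
 [0.5521 0.2943 0.044 ]]
gap width c-c 0.10200408332639099 0.10372471672921413 plate 0.05665506647444768 [-0.06929183  0.99759643]
```

```bash
python3 - <<'E'
from h import *
for i in range(3):
  p=bot.read_camera('wrist');s=bot.read_state();print(s['tcp_pos'],s['joints'][:3],s['time_s'],p['origin'])
p=pickle.load(open('pics/wrist0.png.pkl','rb'))
print(p['origin'], p['rotation'][0])
E
```

```text
[0.48007794 0.2482804  0.27550459] [ 0.26726026 -0.06540198  1.76167386] 2.9 [0.42030567 0.2750563  0.45497526]
[0.48009882 0.24828466 0.27553861] [ 0.2673056  -0.06542106  1.76163079] 2.95 [0.42020777 0.27516124 0.45500436]
[0.48019385 0.24816193 0.27554872] [ 0.2670573  -0.0653774   1.76157111] 3.0 [0.42022239 0.27514836 0.45502324]
[0.08490302 0.64650147 0.38495268] [0.2288758  0.94722752 0.22444575]
```

Call:
{"name": "drive_tool", "arguments": {
  "targets": [
    [[0.2, -0.6, -4, 0], [0.2, -0.6, -8, 0], [0.2, -0.6, -12, 0], [0.2, -0.6, -14, 0], [0.2, -0.6, -14, 0]]
  ]
}}

```text
time_s: 3.62
tcp_pos: [0.4813, 0.2413, 0.1338]
tool_rot: [[-0.905, 0.426, -0.004], [0.426, 0.905, -0.001], [0.003, -0.002, -1.0]]
wrist_force: [0.8, -0.5, 0.1]
grip_width: 0.0937
```

```bash
python3 - <<'E'
from h import *
p=snap('wrist','w2.png')
s=bot.read_state();print(s['tcp_pos'],s['time_s'],s['tool_rot'][:2,1],p['origin'])
a=cv2.imread('pics/w2.png');cv2.imwrite('pics/w2c.png',cv2.resize(a[40:260,100:420],None,fx=2.45,fy=2.45,interpolation=2))
E
```

```text
[0.48251817 0.24154773 0.13541966] 3.675 [0.42606227 0.90469374] [0.42210987 0.26848118 0.31346805]
```

View pics/w2c.png

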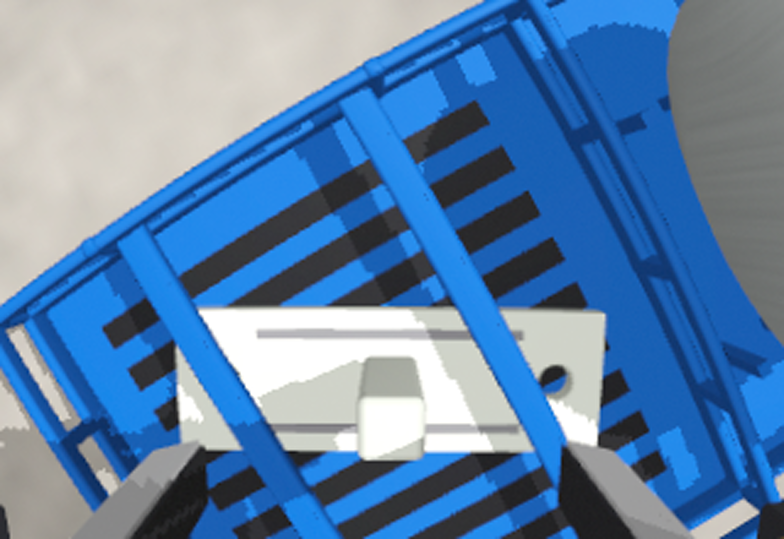

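```bash
python3 - <<'E'
from h import *
p=pickle.load(open('pics/w2.png.pkl','rb'))
c=lambda x,y:(100+x/2.45-.3,40+y/2.45-.3)
G=[at(p,c(*q),.09) for q in [(361,396),(423,396),(425,460),(360,460)]]
print('grip',np.mean(G,0),np.linalg.norm(G[0]-G[1]),np.linalg.norm(G[0]-G[3]))
P=[at(p,c(*q),.02) for q in [(173,306),(606,312),(600,448)]];m=(P[0]+P[2])/2
print('plate',m);d=P[1]-P[0];print(np.degrees(np.arctan2(d[1],d[0])))
s=bot.read_state();print(s['tcp_pos'],s['time_s'])
E
```

```text
grip [0.48296721 0.24248618 0.09      ] 0.01961015317389174 0.02137904515352516
plate [0.48238848 0.24319956 0.02      ]
64.10400665043768
[0.48251817 0.24154773 0.13541966] 3.675
```

Call:
{"name": "drive_tool", "arguments": {
  "targets": [
    [[0, 0.1, -3, 0], [0, 0.1, -6, 0], [0, 0.1, -7.9, 0], [0, 0.1, -7.9, 0]]
  ]
}}

```text
time_s: 4.18
tcp_pos: [0.4826, 0.2421, 0.0561]
tool_rot: [[-0.904, 0.427, -0.001], [0.427, 0.904, -0.0], [0.001, -0.001, -1.0]]
wrist_force: [-0.3, 0.6, 0.3]
grip_width: 0.094
```

Call:
{"name": "drive_tool", "arguments": {
  "targets": [
    [[0, 0, 0, 0], [0, 0, 0, 0], [0, 0, 0, 0], [0, 0, 0, 0], [0, 0, 0, 0]]
  ],
  "jaw": 0,
  "squeeze": 35
}}

```text
time_s: 4.8
tcp_pos: [0.4831, 0.242, 0.0566]
tool_rot: [[-0.904, 0.427, 0.0], [0.427, 0.904, 0.0], [-0.0, 0.0, -1.0]]
wrist_force: [0.4, -0.1, 0.2]
grip_width: 0.0475
```

Call:
{"name": "drive_tool", "arguments": {
  "targets": [
    [[0, 0, 0, 0], [0, 0, 0, 0]]
  ]
}}

```text
time_s: 5.05
tcp_pos: [0.483, 0.242, 0.0564]
tool_rot: [[-0.904, 0.427, -0.0], [0.427, 0.904, -0.0], [0.0, -0.0, -1.0]]
wrist_force: [-0.0, -0.1, 0.2]
grip_width: 0.0275
```

Call:
{"name": "drive_tool", "arguments": {
  "targets": [
    [[0, 0, 0, 0], [0, 0, 0, 0], [0, 0, 0, 0]]
  ]
}}

```text
time_s: 5.42
tcp_pos: [0.483, 0.2421, 0.0564]
tool_rot: [[-0.904, 0.427, 0.0], [0.427, 0.904, 0.0], [-0.0, 0.0, -1.0]]
wrist_force: [-0.4, 1.3, -1.0]
grip_width: 0.0217
```

Call:
{"name": "drive_tool", "arguments": {
  "targets": [
    [[0, 0, 0.3, 0], [0, 0, 0.6, 0], [0, 0, 0.6, -5], [0, 0, 0.6, -10]]
  ]
}}

```text
time_s: 5.92
tcp_pos: [0.4828, 0.2419, 0.0625]
tool_rot: [[-0.815, 0.58, -0.0], [0.58, 0.815, -0.0], [0.0, -0.0, -1.0]]
wrist_force: [-0.4, 0.0, -2.3]
grip_width: 0.0218
```

Call:
{"name": "drive_tool", "arguments": {
  "targets": [
    [[0, 0, 0, -8], [0, 0, 0, -16], [0, 0, 0, -24], [0, 0, 0, -32], [0, -0.2, 0, -40]]
  ]
}}

```text
time_s: 6.55
tcp_pos: [0.4828, 0.2399, 0.0624]
tool_rot: [[-0.25, 0.968, -0.0], [0.968, 0.25, -0.0], [-0.0, -0.0, -1.0]]
wrist_force: [-0.4, -0.4, -1.9]
grip_width: 0.0219
```

Call:
{"name": "drive_tool", "arguments": {
  "targets": [
    [[0.2, -0.1, 0, -7], [0.4, -0.3, 0, -10], [0.4, -0.3, 0, -10], [0.4, -0.3, 0, -10]]
  ]
}}

```text
time_s: 7.05
tcp_pos: [0.4868, 0.237, 0.0624]
tool_rot: [[-0.083, 0.997, -0.0], [0.997, 0.083, -0.0], [-0.0, -0.0, -1.0]]
wrist_force: [-0.4, -1.0, -2.0]
grip_width: 0.0219
```

```bash
python3 - <<'E'
from h import *
p=snap('wrist','w3.png')
s=bot.read_state();print(s['tcp_pos'],s['time_s'],s['tool_rot'][:2,1],s['wrist_force'])
a=cv2.imread('pics/w3.png');cv2.imwrite('pics/w3c.png',cv2.resize(a[0:300,80:440],None,fx=2,fy=2,interpolation=2))
E
```

```text
[0.4868691  0.23700094 0.06242028] 7.1 [0.99655891 0.08288727] [ 0.40874094 -0.2090421  -2.56296254]
```

View pics/w3c.png

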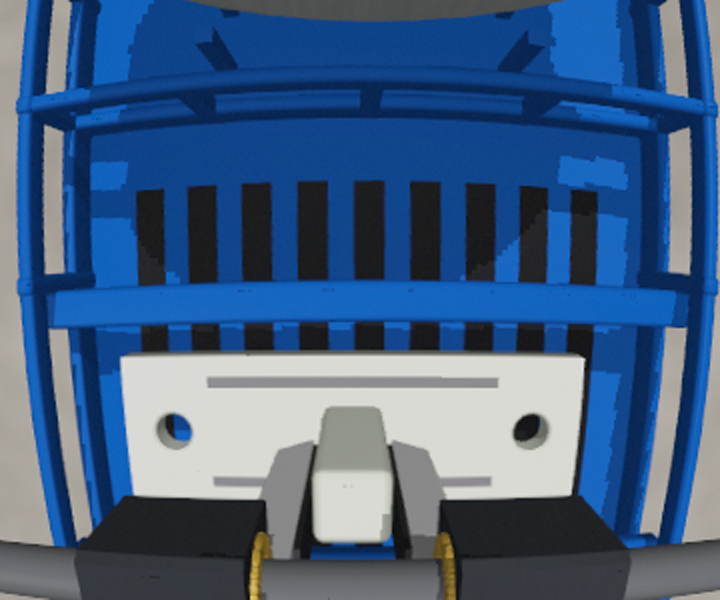

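```bash
python3 - <<'E'
from h import *
p=pickle.load(open('pics/w3.png.pkl','rb'))
c=lambda x,y:(80+x/2-.25,y/2-.25)
for q,z in [((60,327),.036),((680,327),.036),((360,323),.036),((60,291),.044),((360,283),.044),((680,291),.044),((120,355),.0264),((585,355),.0264),((132,497),.0264),((575,495),.0264),((353,508),.0964)]:
  print(q,z,np.round(at(p,c(*q),z),4))
E
```

```text
(60, 327) 0.036 [0.3733 0.2703 0.036 ]
(680, 327) 0.036 [0.6098 0.2909 0.036 ]
(360, 323) 0.036 [0.4863 0.2791 0.036 ]
(60, 291) 0.044 [0.3774 0.2847 0.044 ]
(360, 283) 0.044 [0.485  0.2933 0.044 ]
(680, 291) 0.044 [0.6026 0.3046 0.044 ]
(120, 355) 0.0264 [0.395  0.2592 0.0264]
(585, 355) 0.0264 [0.5743 0.2744 0.0264]
(132, 497) 0.0264 [0.399  0.2002 0.0264]
(575, 495) 0.0264 [0.581  0.2165 0.0264]
(353, 508) 0.0964 [0.4874 0.2367 0.0964]
```

Call:
{"name": "drive_tool", "arguments": {
  "targets": [
    [[0, 0, 1, 0], [0, 0, 2.5, 0], [0, 0, 4.5, 0], [0, 0, 7, 0], [0, 0, 10, 0]]
  ]
}}

```text
time_s: 7.72
tcp_pos: [0.487, 0.237, 0.1642]
tool_rot: [[-0.082, 0.997, 0.0], [0.997, 0.082, 0.0], [0.0, 0.0, -1.0]]
wrist_force: [1.0, -0.8, -2.7]
grip_width: 0.0219
```

Call:
{"name": "drive_tool", "arguments": {
  "targets": [
    [[0.5, -3, 4, -1], [1.2, -8, 5, -3], [2, -13, 5, -6], [3, -18, 5, -9], [4, -23, 5, -12]]
  ]
}}

```text
time_s: 8.35
tcp_pos: [0.5274, 0.0054, 0.2141]
tool_rot: [[0.128, 0.992, 0.002], [0.992, -0.128, -0.0], [-0.0, 0.002, -1.0]]
wrist_force: [-0.5, 1.2, -1.8]
grip_width: 0.0221
```

Call:
{"name": "drive_tool", "arguments": {
  "targets": [
    [[1, -5, 0, -1], [2, -10, 0, -3], [2.5, -15, 0, -3], [2.5, -20, 0, -3], [2.5, -25, 0, -3]]
  ]
}}

```text
time_s: 8.98
tcp_pos: [0.5521, -0.2447, 0.214]
tool_rot: [[0.178, 0.984, 0.001], [0.984, -0.178, -0.001], [-0.001, 0.002, -1.0]]
wrist_force: [0.6, 0.5, -2.0]
grip_width: 0.0215
```

Call:
{"name": "drive_tool", "arguments": {
  "targets": [
    [[0, -4, 0, 0], [0, -6, 0, 0], [0, -6, 0, 0], [0, -6, 0, 0]]
  ]
}}

```text
time_s: 9.48
tcp_pos: [0.5522, -0.3016, 0.2126]
tool_rot: [[0.177, 0.984, -0.0], [0.984, -0.177, 0.001], [0.001, -0.0, -1.0]]
wrist_force: [0.4, -0.5, -3.0]
grip_width: 0.0219
```

```bash
python3 - <<'E'
from h import *
p=snap('wrist','w4.png')
s=bot.read_state();print(s['tcp_pos'],s['time_s'],s['tool_rot'][:2,1],s['wrist_force'],p['origin'])
p=snap('wrist','w4b.png');s=bot.read_state();print(s['tcp_pos'],p['origin'],s['grip_width'])
E
```

```text
[ 0.5522463 -0.3014267  0.212572 ] 9.525 [ 0.98423492 -0.17686602] [-0.23333784  0.41858053 -2.69374009] [ 0.56462535 -0.23742997  0.39213283]
[ 0.55226996 -0.30146624  0.21257904] [ 0.56464652 -0.23726885  0.3920942 ] 0.02191810464765581
```

View pics/w4b.png

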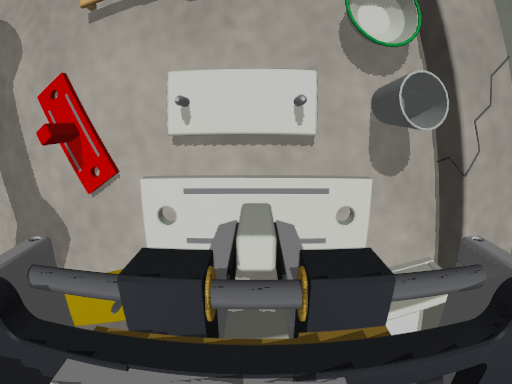

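```bash
python3 - <<'E'
from h import *
a=cv2.imread('pics/w4b.png');cv2.imwrite('pics/w4c.png',cv2.resize(a[55:150,155:330],None,fx=4.5,fy=4.5,interpolation=2))
cv2.imwrite('pics/w4d.png',cv2.resize(a[165:265,130:385],None,fx=3.1,fy=3.1,interpolation=2))
E
```

```text
(no output)
```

View pics/w4c.png

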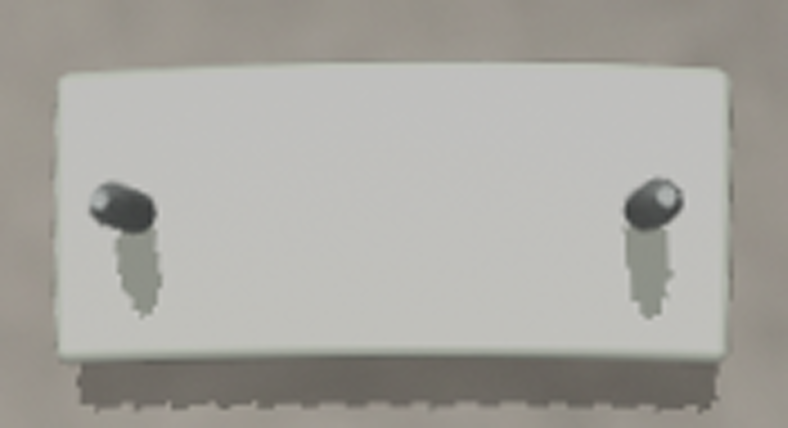

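View pics/w4d.png

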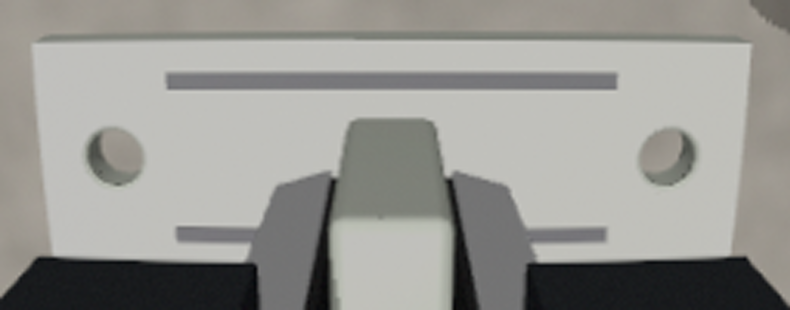

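```bash
cat > est.py <<'E'
from h import *
p=pickle.load(open('pics/w4b.png.pkl','rb'))
c=lambda x,y:(155+x/4.5-.4,55+y/4.5-.4)
h=lambda x,y:(130+x/3.1-.35,165+y/3.1-.35)
A=lambda d:np.degrees(np.arctan2(d[1],d[0]))
L,R=at(p,c(101,200),.064),at(p,c(667,194),.064); print('pins',(L+R)/2,np.linalg.norm(L-R),A(R-L))
P=[at(p,c(*q),.024) for q in [(60,75),(728,72),(725,357),(62,357)]]
print('block',np.mean(P,0),A(P[1]+P[2]-P[0]-P[3]),[np.linalg.norm(P[i]-P[(i+1)%4]).round(4) for i in range(4)])
zt=.2126-.0484+.012
L,R=at(p,h(115,155),zt),at(p,h(668,155),zt); print('holes',(L+R)/2,np.linalg.norm(L-R),A(R-L))
E
python3 est.py
```

```text
pins [ 0.55243634 -0.20015324  0.064     ] 0.1393679237561188 -10.221248940322232
block [ 0.5525827  -0.20007075  0.024     ] -10.59496626799494 [np.float64(0.1859), np.float64(0.0804), np.float64(0.1852), np.float64(0.0809)]
holes [ 0.5529329  -0.30151245  0.1762    ] 0.1394548295233296 -10.118570606346882
```

Call:
{"name": "drive_tool", "arguments": {
  "targets": [
    [[0, 4, 0, 0], [0, 8, 0, 0], [0, 10.1, -2, 0], [0, 10.1, -6, 0], [0, 10.1, -9, 0]]
  ]
}}

```text
time_s: 10.2
tcp_pos: [0.551, -0.2006, 0.1196]
tool_rot: [[0.177, 0.984, -0.002], [0.984, -0.177, 0.001], [0.001, -0.002, -1.0]]
wrist_force: [-0.7, -0.4, -2.2]
grip_width: 0.0215
```

Call:
{"name": "drive_tool", "arguments": {
  "targets": [
    [[0, 0, 0, 0], [0, 0, 0, 0]]
  ]
}}

```text
time_s: 10.45
tcp_pos: [0.5526, -0.2022, 0.1232]
tool_rot: [[0.178, 0.984, 0.001], [0.984, -0.178, -0.001], [-0.001, 0.001, -1.0]]
wrist_force: [0.3, 0.1, -2.1]
grip_width: 0.0215
```

```bash
python3 - <<'E'
from h import *
p=snap('wrist','w5.png')
s=bot.read_state();print(s['tcp_pos'],s['time_s'],s['tool_rot'],s['wrist_force'])
a=cv2.imread('pics/w5.png');cv2.imwrite('pics/w5c.png',cv2.resize(a[160:260,125:385],None,fx=3,fy=3,interpolation=2))
q=snap('side','s5.png');a=cv2.imread('pics/s5.png');cv2.imwrite('pics/s5c.png',cv2.resize(a[130:260,210:370],None,fx=4,fy=4,interpolation=2))
E
```

```text
[ 0.55298099 -0.20254208  0.1239521 ] 10.5 [[ 0.17836701  0.98396149  0.00223681]
 [ 0.98396351 -0.17836413 -0.00142762]
 [-0.00100576  0.00245558 -0.99999648]] [-0.29557937  0.13459419 -2.40306513]
```

View pics/w5c.png

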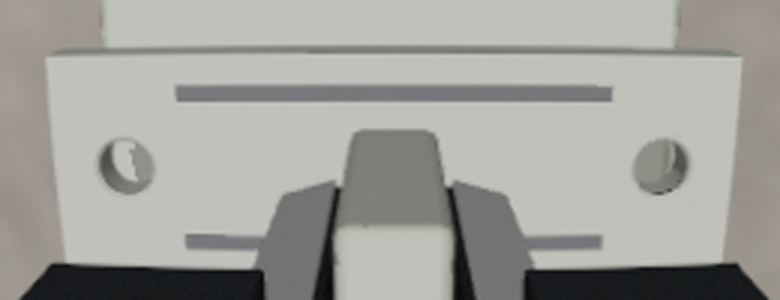

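View pics/s5c.png

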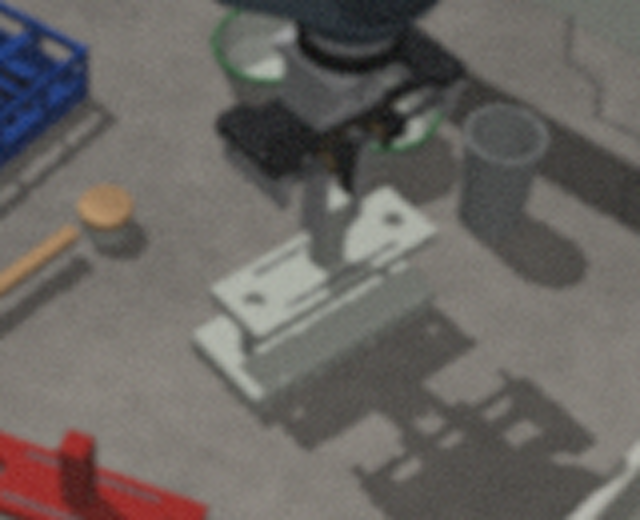

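Call:
{"name": "drive_tool", "arguments": {
  "targets": [
    [[0, 0, 0, 0], [0, 0, 0, 0], [0, 0, 0, 0]]
  ]
}}

```text
time_s: 10.92
tcp_pos: [0.5521, -0.2021, 0.1227]
tool_rot: [[0.178, 0.984, 0.0], [0.984, -0.178, -0.0], [-0.0, 0.0, -1.0]]
wrist_force: [0.1, 0.6, -2.9]
grip_width: 0.0217
```

```bash
python3 - <<'E'
from h import *
s=bot.read_state();print(s['tcp_pos'],s['time_s'],s['tool_rot'][:,1],s['wrist_force'])
E
```

```text
[ 0.55213139 -0.20209717  0.12273578] 10.925 [ 9.83948364e-01 -1.78452916e-01  4.17139316e-04] [ 0.13285009  0.59962328 -2.8623392 ]
```

Call:
{"name": "drive_tool", "arguments": {
  "targets": [
    [[0, 0.2, -0.2, 0], [0, 0.2, -0.5, 0], [0, 0.2, -0.5, 0], [0, 0.2, -0.5, 0]]
  ]
}}

```text
time_s: 11.42
tcp_pos: [0.552, -0.2, 0.1174]
tool_rot: [[0.178, 0.984, -0.0], [0.984, -0.178, 0.0], [0.0, -0.0, -1.0]]
wrist_force: [0.2, -0.5, -2.5]
grip_width: 0.0218
```

```bash
python3 - <<'E'
from h import *
p=snap('wrist','w6.png')
s=bot.read_state();print(s['tcp_pos'],s['time_s'],s['tool_rot'][:,1],s['wrist_force'])
a=cv2.imread('pics/w6.png');b=a[195:230,150:370]
cv2.imwrite('pics/w6c.png',cv2.resize(np.hstack([a[190:235,145:195],a[190:235,325:375]]),None,fx=8,fy=8,interpolation=2))
# predicted pin tip & hole projections
u=np.array([np.cos(np.radians(-10.3)),np.sin(np.radians(-10.3)),0])
for sg in(-1,1):
  print('pin',proj(p,np.array([.5525,-.2001,.064])+sg*.07*u), 'hole',proj(p,np.array([s['tcp_pos'][0]+.0004,s['tcp_pos'][1],s['tcp_pos'][2]-.0364])+sg*.07*u))
E
```

```text
[ 0.55206966 -0.20005391  0.11747592] 11.475 [ 9.83938347e-01 -1.78508622e-01  4.32026203e-05] [ 0.14406662 -0.15506357 -3.13395813]
pin [171.94687024 208.73556629] hole [166.09621114 214.53732526]
pin [339.49676732 208.98273104] hole [345.19280858 214.80728074]
```

View pics/w6c.png

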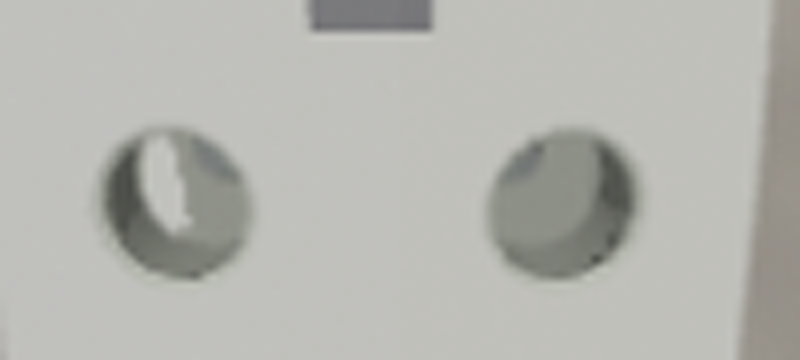

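Call:
{"name": "drive_tool", "arguments": {
  "targets": [
    [[0, 0, -0.4, 0], [0, 0, -0.8, 0], [0, 0, -1.2, 0], [0, 0, -1.6, 0], [0, 0, -1.6, 0]]
  ]
}}

```text
time_s: 12.1
tcp_pos: [0.5517, -0.1998, 0.1009]
tool_rot: [[0.178, 0.984, -0.001], [0.984, -0.178, 0.0], [0.0, -0.001, -1.0]]
wrist_force: [0.9, 0.3, -2.5]
grip_width: 0.0219
```

```bash
python3 - <<'E'
from h import *
p=snap('wrist','w7.png')
s=bot.read_state();print(s['tcp_pos'],s['time_s'],s['tool_rot'][:,1],s['wrist_force'],s['wrist_torque'])
a=cv2.imread('pics/w7.png')
cv2.imwrite('pics/w7c.png',cv2.resize(np.hstack([a[190:235,145:195],a[190:235,325:375]]),None,fx=8,fy=8,interpolation=2))
E
```

```text
[ 0.5519057  -0.19994667  0.10121369] 12.15 [ 9.83934916e-01 -1.78527121e-01 -3.84503026e-04] [ 0.33102667 -0.01647908 -2.28729261] [-0.06594391  0.04095803  0.05762479]
```

View pics/w7c.png

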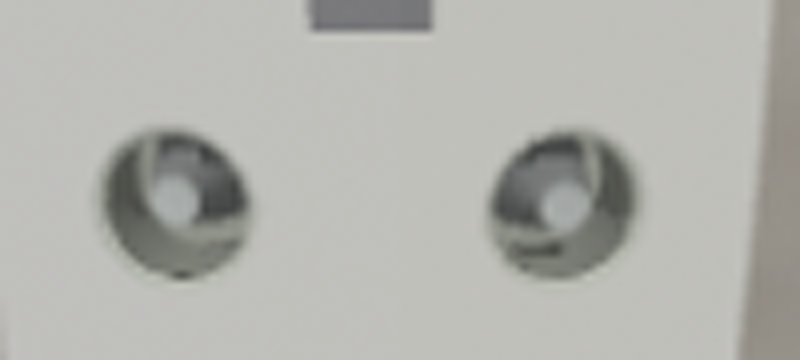

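Call:
{"name": "drive_tool", "arguments": {
  "targets": [
    [[0, 0, -0.4, 0], [0, 0, -0.8, 0], [0, 0, -1.2, 0], [0, 0, -1.6, 0], [0, 0, -1.8, 0]]
  ]
}}

```text
time_s: 12.78
tcp_pos: [0.5519, -0.1999, 0.083]
tool_rot: [[0.178, 0.984, -0.0], [0.984, -0.178, 0.0], [0.0, -0.001, -1.0]]
wrist_force: [0.4, 0.0, -3.1]
grip_width: 0.0218
```

Call:
{"name": "drive_tool", "arguments": {
  "targets": [
    [[0, 0, -0.3, 0], [0, 0, -0.5, 0], [0, 0, -0.7, 0], [0, 0, -0.8, 0], [0, 0, -0.8, 0]]
  ]
}}

```text
time_s: 13.4
tcp_pos: [0.552, -0.2, 0.0754]
tool_rot: [[0.178, 0.984, -0.0], [0.984, -0.178, 0.0], [0.0, -0.0, -1.0]]
wrist_force: [-0.6, -0.4, -1.9]
grip_width: 0.0218
```

Call:
{"name": "drive_tool", "arguments": {
  "targets": [
    [[0, 0, -0.1, 0], [0, 0, -0.2, 0], [0, 0, -0.3, 0], [0, 0, -0.3, 0], [0, 0, -0.3, 0]]
  ]
}}

```text
time_s: 14.02
tcp_pos: [0.552, -0.2, 0.0725]
tool_rot: [[0.179, 0.984, 0.0], [0.984, -0.179, -0.0], [0.0, 0.0, -1.0]]
wrist_force: [-0.6, 0.3, -2.9]
grip_width: 0.0216
```

Nearly seated; feel for contact.

Call:
{"name": "drive_tool", "arguments": {
  "targets": [
    [[0, 0, -0.05, 0], [0, 0, -0.1, 0], [0, 0, -0.1, 0], [0, 0, -0.1, 0]]
  ]
}}

```text
time_s: 14.52
tcp_pos: [0.5522, -0.2001, 0.0725]
tool_rot: [[0.178, 0.984, -0.0], [0.984, -0.178, -0.0], [-0.0, -0.0, -1.0]]
wrist_force: [-3.9, 1.3, 5.0]
grip_width: 0.0216
```

Call:
{"name": "drive_tool", "arguments": {
  "targets": [
    [[0, 0, 0.05, 0], [0, 0, 0.05, 0], [0, 0, 0.05, 0], [0, 0, 0.05, 0], [0, 0, 0.05, 0]]
  ],
  "jaw": 0.7
}}

```text
time_s: 15.15
tcp_pos: [0.552, -0.2, 0.0719]
tool_rot: [[0.178, 0.984, -0.0], [0.984, -0.178, -0.0], [-0.0, -0.0, -1.0]]
wrist_force: [0.3, -0.5, 0.8]
grip_width: 0.0654
```

Call:
{"name": "drive_tool", "arguments": {
  "targets": [
    [[0, 0, 0, 0], [0, 0, 0.5, 0], [0, 0, 1.5, 0], [0, 0, 3, 0], [0, 0, 5, 0]]
  ]
}}

```text
time_s: 15.78
tcp_pos: [0.5521, -0.2, 0.1234]
tool_rot: [[0.178, 0.984, 0.0], [0.984, -0.178, -0.0], [-0.0, 0.0, -1.0]]
wrist_force: [0.4, 0.1, 0.7]
grip_width: 0.0655
```

Call:
{"name": "drive_tool", "arguments": {
  "targets": [
    [[0, 0, 3, 0], [0, -4, 6, 0], [0, -8, 6, 0], [0, -10, 6, 0], [0, -10, 6, 0]]
  ]
}}

```text
time_s: 16.4
tcp_pos: [0.5517, -0.3005, 0.1819]
tool_rot: [[0.18, 0.984, -0.0], [0.984, -0.18, 0.001], [0.001, -0.0, -1.0]]
wrist_force: [1.0, 0.4, -0.1]
grip_width: 0.0657
```

```bash
python3 - <<'E'
from h import *
p=snap('wrist','w8.png')
s=bot.read_state();print(s['tcp_pos'],s['time_s'],s['wrist_force'])
q=snap('side','s8.png');a=cv2.imread('pics/s8.png');cv2.imwrite('pics/s8c.png',cv2.resize(a[90:260,170:390],None,fx=3.4,fy=3.4,interpolation=2))
snap('top','t8.png')
E
```

```text
[ 0.55172597 -0.29945165  0.18158687] 16.45 [-0.30623374  0.42449141  0.29616218]
```

View pics/w8.png

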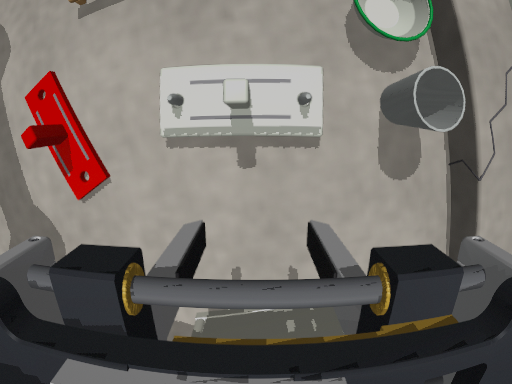

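View pics/s8c.png

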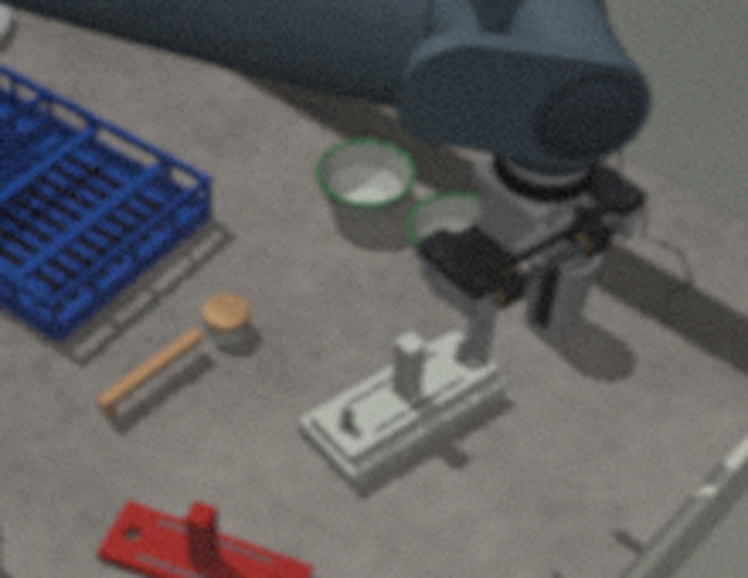

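The wrist view shows both pins through the holes at (175,99) and (305,98). The plate lies flat on the base with its grip upright at (236,92), and the tumbler, bowls and brush look undisturbed. The gripper is clear, so I'm handing in.

```bash
python3 - <<'E'
from h import *
s=bot.read_state();print(s['wrist_force'],s['time_s'])
print(bot.finish_job())
E
```

```text
[-0.33486176  1.03354627 -0.6421424 ] 16.55
the job is handed in; nothing more can be done
None
```

I took the white top plate by its grip, turned it about 60° under the strips until it lined up with the gap, and lifted it straight out. I then lowered it level over both pins of the white base until I felt contact, released it and backed the gripper away. The job was handed in at about 16.6 s of the 51 s allowed.

- **Plate:** the last wrist picture shows both pins standing through the holes. The plate looks flat on the base, and the wrist force is near zero with the gripper clear.
- **Height at contact:** the tool stopped at 0.0725 m, where I had worked out 0.0724 m for a seated plate.
- **Bystanders:** the bowls, tumbler and brush look undisturbed in the last pictures, but I did not measure their positions again.
- **Disagreement:** the first overhead estimate of the base was about 1.5 mm off the wrist-camera one. I used the wrist-camera value, and the pins came through the holes nearly centred.

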